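Get the dye jar out from behind the bottles and onto the scale

TASK

A low jar of leather dye with a steel lid stands in the wooden bottle tray, hemmed in by three tall bottles. First clear the three tall bottles out to the empty steel tray, then set the jar in the middle of the scale's pan, and after that put each tall bottle back upright on the very spot where it stood, within a centimetre or so. Set everything down gently, knock nothing over, and leave the two small paint pots in the wooden tray where they are.

Things in the scene. Friction and masses are not known exactly. Their poses are not given: they have to be found in the camera images.
- jar: dye jar: low round glass jar of brown dye, 54 mm across from its foot to 27 mm up, steel lid 53 mm across, 46 mm high in all, about 0.15 kg. Origin: centre of its underside, z up. In the wooden tray; a tall bottle before it (robot side), one to its left and one to its right, about 53 mm from centre to centre, so no gripper can come down on it until they are gone
- bottle_nozzle: tall bottle, white plastic, with a pointed nozzle: round body 38 mm across up to 106 mm, then shoulder and nozzle, 140 mm high in all, about 0.11 kg. Origin at the centre of its underside, z up. A good grip from above is on the body about 96 mm up
- bottle_glass: tall bottle of brown (amber) glass with a ribbed black screw cap: round body 42 mm across up to 86 mm, shoulder, cap 30 mm across from 99 to 122 mm, 122 mm high in all, about 0.14 kg. Origin at the centre of its underside, z up. A good grip from above is on the body about 78 mm up
- bottle_spray: tall slim clear bottle of pale blue cleaner with a white pump spray head: round body 34 mm across up to 102 mm, 134 mm high in all, about 0.09 kg. Origin at the centre of its underside, z up. A good grip from above is on the body about 92 mm up
- pot_small: small paint pot with a black lid, 30 mm across, 40 mm high, at the far left or near right corner of the wooden tray; to be left alone. Origin at the centre of its underside
- pot_wide: small flat paint pot with a white lid, 44 mm across, 34 mm high, at the other of these two corners; to be left alone. Origin at the centre of its underside
- rack: the wooden bottle tray, fixed: open plywood tray 180 mm (its x) by 230 mm (its y), floor 6 mm thick, rim 22 mm high. Origin at the centre of its underside, on the bench; x points away from the robot, give or take 0.2 rad
- side_tray: the empty stainless steel tray, fixed, at the robot's left or right: 240 mm (its x, roughly away from the robot) by 110 mm (its y), floor 3 mm thick, rim 12 mm high with 3 mm walls. Origin at the centre of its underside, on the bench. Room for three bottles in a row along x, 75 mm apart
- scale: the bench scale, fixed, on the other side: black housing with a display, round steel pan 112 mm across whose top is 26 mm above the bench. Origin on the bench straight below the centre of the pan, z up; the display lies on its -x side. The pan does not give

How it is judged:
On the way, in this order (a step that is already met when the one before it is completed fails the run):
1. all three tall bottles stand upright in the steel side tray, let go (x of bottle_nozzle in the frame of side_tray between -0.112 and 0.112 m and y of bottle_nozzle in the frame of side_tray between -0.047 and 0.047 m and z of each of bottle_nozzle, bottle_glass, bottle_spray in the frame of side_tray below 0.012 m and angle between each of bottle_nozzle, bottle_glass, bottle_spray's own z axis and vertical below 0.1 rad and contact force between the fingers and bottle_nozzle below 0.3 N and linear speed of each of bottle_nozzle, bottle_glass, bottle_spray below 0.03 m/s and x of bottle_glass in the frame of side_tray between -0.112 and 0.112 m and y of bottle_glass in the frame of side_tray between -0.047 and 0.047 m and contact force between the fingers and bottle_glass below 0.3 N and x of bottle_spray in the frame of side_tray between -0.112 and 0.112 m and y of bottle_spray in the frame of side_tray between -0.047 and 0.047 m and contact force between the fingers and bottle_spray below 0.3 N), for 0.2 s.
2. the jar stands in the middle of the scale's pan, let go (horizontal distance between jar and scale below 0.015 m and z of jar in the frame of scale between 0.021 and 0.032 m and angle between jar's own z axis and vertical below 0.1 rad and contact force between the fingers and jar below 0.3 N and linear speed of jar below 0.03 m/s), for 0.2 s.
At the end, for the whole second after the job is handed in: The jar stands upright on the scale's pan, within 15 mm of its centre; each of the three tall bottles stands upright within 15 mm of the spot where it stood at the start; all are released and at rest (all of step 2 and distance of each of bottle_nozzle, bottle_glass, bottle_spray from where it was at the start of the episode below 0.015 m and angle between each of bottle_nozzle, bottle_glass, bottle_spray's own z axis and vertical below 0.1 rad and contact force between the fingers and bottle_nozzle below 0.3 N and linear speed of each of bottle_nozzle, bottle_glass, bottle_spray below 0.03 m/s and contact force between the fingers and bottle_glass below 0.3 N and contact force between the fingers and bottle_spray below 0.3 N); the robot touches nothing.
It fails at once if a tall bottle or the jar is knocked over (angle between any of bottle_nozzle, bottle_glass, bottle_spray, jar's own z axis and vertical above 0.6 rad).
It fails at once if a tall bottle or the jar is dropped (falls free faster than 0.7 m/s, a drop of 25 mm) ((linear speed of bottle_nozzle above 0.7 m/s and contact force between the fingers and bottle_nozzle below 0.3 N) or (linear speed of bottle_glass above 0.7 m/s and contact force between the fingers and bottle_glass below 0.3 N) or (linear speed of bottle_spray above 0.7 m/s and contact force between the fingers and bottle_spray below 0.3 N) or (linear speed of jar above 0.7 m/s and contact force between the fingers and jar below 0.3 N)).
It fails at once if a paint pot in the wooden tray is pushed more than 15 mm or tipped (distance of any of pot_small, pot_wide from where it was at the start of the episode above 0.015 m or angle between any of pot_small, pot_wide's own z axis and vertical above 0.4 rad).
It also fails if it takes over 147 s, if anything falls off the work surface, if the arm or the gripper's body presses on something with over 40 N, if the wrist force passes 120 N, or if a joint passes its speed limit or range.

ROBOT

A 6-joint arm with a two-finger parallel gripper is mounted at the origin on the work surface. World frame = base frame: x ahead of the robot, y to its left, z up, the work surface at z = 0. Lengths are in m, angles in rad, forces in N, time in s.
With the tool pointing down it reaches from about 0.3 to 0.825 m from the base axis. Payload 5.4 kg.
Tool frame: the origin (TCP) lies midway between the tips of the shut fingers; the grasp point (between the pads) lies 19 mm behind it; z points along the fingers, y is the line along which they close (so a half turn about z gives the same grasp; the last joint's range is limited). The gripper opens to 92 mm and grips with 3 to 60 N. Pads are 20 mm wide; open, the fingers measure 128 mm over their backs; the gripper's body (75 mm by 189 mm) begins 69 mm behind the grasp point.
Start: joints at [0.949, 0.158, 1.597, -0, 1.386, -0.21], TCP at [0.23, 0.527, 0.215] pointing down, gripper open.
Joint ranges: [-2.91, 2.91], [-0.94, 2.29], [0.18, 2.7], [-1.29, 4.43], [0.17, 2.64], [-3, 3]. Speed limits (rad/s): [2.57, 2.57, 3.14, 3.14, 3.14, 3.14].

INTERFACE

Orientations are given as a rotation vector (axis times angle).
In Python, from rig import telemetry, cams, manip gives the robot as it stands. The module is installed in compiled form; this text tells all that it offers.
- The arm moves only by the tool drive_tool, never from a script. Its arguments are lists of equal length, an entry for each row: "linear": the shift along the tool's x, y, z in cm, a list of three; "dr": the turn, a rotation vector about the tool's x, y, z in rad, a list of three. A call has 1 to 8 rows; each row shifts and turns the commanded pose from where the row before left it, along the tool's axes as they then stand; what a row does not reach is not made up. A row lasts 1/12 s, in which the tool goes at most 41.7 mm and 7.16 degrees, less where a joint would pass 70% of its speed; a pose out of reach is approached as far as the arm can. A call is refused whole if a number of a shift passes 4.17 or a number of a turn 0.125, either way. A call with a gripper value outside its range is refused whole. "hand" is the finger opening in cm, from 0 to 9.19, set as the call begins (left out, the last holds). The fingers move at their own pace and stop on an object; "grip_force" is the grip in N (left out, the last holds). Time passes only in rows, so rows that do not move let the fingers close. It gives the time, the measured TCP pose, the force, the opening and the grip force at its end, in the units of the state.
- telemetry.sense(): the state, without advancing time (a new reading comes with each control period).
- cams.camera(name): name is "scene" or "side" or "wrist"; returns (picture, depth): 384x512x3 uint8, blue, green, red; 384x512 float32, m along the optical axis (not along the pixel's ray), 0 where there is no reading.
- cams.get_calibration(name): a dict with "intrinsics" (3x3 intrinsics, pixels), "cam_to_world" (4x4, takes a point from camera to world coordinates); the wrist camera has in their place "hand_eye" (4x4, takes a point from camera to tool coordinates, whose origin is the TCP and whose axes are the flange's). Camera axes: x right, y down, z forward; pixel columns grow to the right and rows downward; lengths in m; the calibration is good to about 2 mm. A picture is of the moment at which its call begins: read the wrist's pose just before it. get_calibration takes no time and is no camera call.
- manip.finish_job(): hands the job in; it is judged then, once.
The state is a dict: "clock": time; "joint_pos": joint angles; "joint_vel": joint speeds; "effort": joint torques, N m; "ee_pos": TCP position; "orientation": TCP orientation; "wrist_force": force on the tool from outside, world axes, zero at the start; "torque": the same for the moment, N m; "grip_width": finger opening in m; "grasp_force": force on a finger pad.
Only numpy, scipy, OpenCV 4.12 (cv2) and the standard library are available. Lean on these libraries where they do the work, as an engineer would, in place of code of your own. Each camera call takes 0.05 s, during which the arm holds its last target. There are 200 camera calls.

## Working session

There is one attempt and no reset: what is moved stays moved. The work goes in short steps, Python scripts to look and compute and a tool call to move; the robot and the scene stay as the last step left them, time stands still between calls to the robot, and variables do not carry over. Pictures are saved under pics/ and viewed, at most 14 in all, crops included, and the job is handed in when it is done.

Besides the shell and the picture viewer there is one more tool, called after "Call:" in YAML: its name, and indented under it one key for each argument. drive_tool: Moves the arm, as the interface text tells. Its arguments: {"type":"object","properties":{"linear":{"type":"array","items":{"type":"array","items":{"type":"number"}}},"dr":{"type":"array","items":{"type":"array","items":{"type":"number"}}},"hand":{"type":"number"},"grip_force":{"type":"number"}},"required":["linear","dr"]}

```bash
mkdir -p pics; python3 - <<'E'
from rig import telemetry, cams
import cv2, numpy as np
np.set_printoptions(precision=4,suppress=True)
print(telemetry.sense())
for n in ("scene","side"):
    p,d=cams.camera(n); cv2.imwrite(f"pics/{n}0.png",p); np.save(f"pics/{n}0.npy",d); c=cams.get_calibration(n); print(n,c)
print(cams.get_calibration("wrist"))
a=cv2.imread("pics/scene0.png");b=cv2.imread("pics/side0.png")
E
```

```text
{'clock': 0.0, 'joint_pos': array([ 0.9489,  0.159 ,  1.5982,  0.    ,  1.3862, -0.2101]), 'joint_vel': array([ 0.0004,  0.0006, -0.0009,  0.0001, -0.0016, -0.0023]), 'effort': array([  0.0001, -38.5561, -32.2115,   0.0701,   0.0375,  -0.0001]), 'ee_pos': array([0.2298, 0.5264, 0.2136]), 'orientation': array([-0.6422, -3.0745,  0.0027]), 'wrist_force': array([-0.8373,  1.0695,  0.3858]), 'torque': array([ 0.0219,  0.0136, -0.0109]), 'grasp_force': 0.0, 'grip_width': 0.09206331438841307}
scene {'intrinsics': array([[479.7208,   0.    , 253.3238],
       [  0.    , 479.7208, 198.7461],
       [  0.    ,   0.    ,   1.    ]]), 'cam_to_world': array([[ 0.1402,  0.802 , -0.5806,  1.2695],
       [ 0.99  , -0.1045,  0.0946, -0.1173],
       [ 0.0151, -0.5881, -0.8087,  1.089 ],
       [ 0.    ,  0.    ,  0.    ,  1.    ]])}
side {'intrinsics': array([[387.4337,   0.    , 251.144 ],
       [  0.    , 387.4337, 194.7691],
       [  0.    ,   0.    ,   1.    ]]), 'cam_to_world': array([[-0.6895, -0.413 ,  0.5951,  0.0454],
       [-0.7243,  0.4009, -0.561 ,  0.4774],
       [-0.0069, -0.8178, -0.5755,  0.5287],
       [ 0.    ,  0.    ,  0.    ,  1.    ]])}
{'intrinsics': array([[270.1103,   0.    , 255.3942],
       [  0.    , 270.1103, 195.2903],
       [  0.    ,   0.    ,   1.    ]]), 'hand_eye': array([[-0.0001, -0.9724, -0.2335,  0.066 ],
       [ 1.    ,  0.0002, -0.0013, -0.0006],
       [ 0.0013, -0.2335,  0.9724, -0.1705],
       [ 0.    ,  0.    ,  0.    ,  1.    ]])}
```

View pics/scene0.png

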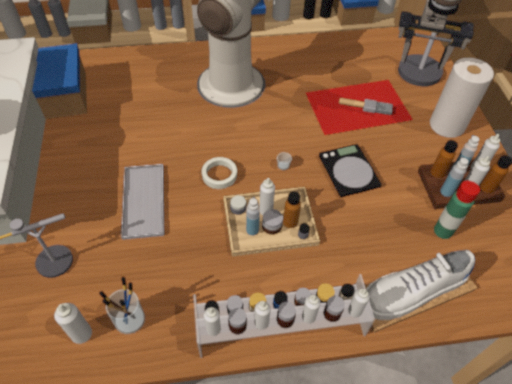

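View pics/side0.png

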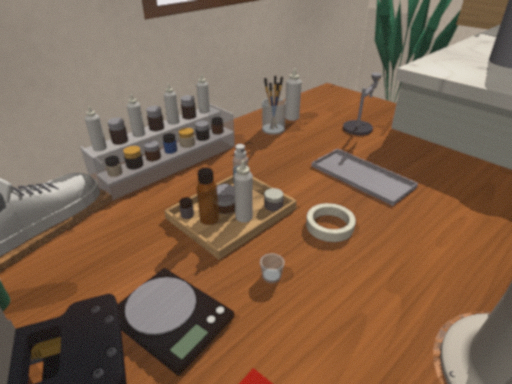

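Scene view (robot at top, +y to the right): steel tray about (144,200), wooden tray (270,220) with spray (252,215), nozzle (267,195), amber (291,207), jar (272,222), wide pot (238,204), small pot (304,231); scale pan (353,172). The side view agrees: pan about (160,305), nozzle (243,190), amber (207,195).

```bash
cat > h.py <<'E'
import numpy as np, cv2
from scipy.spatial.transform import Rotation as R
from rig import telemetry, cams
np.set_printoptions(precision=4,suppress=True)
def tool():
    s=telemetry.sense(); T=np.eye(4); T[:3,:3]=R.from_rotvec(s["orientation"]).as_matrix(); T[:3,3]=s["ee_pos"]; return T
def cam(n):
    c=cams.get_calibration(n)
    return c["intrinsics"], (tool()@c["hand_eye"] if n=="wrist" else c["cam_to_world"])
def ray(K,T,uv,z):
    uv=np.atleast_2d(uv).astype(float)
    r=np.c_[(uv[:,0]-K[0,2])/K[0,0],(uv[:,1]-K[1,2])/K[1,1],np.ones(len(uv))]@T[:3,:3].T
    return T[:3,3]+r*((z-T[2,3])/r[:,2])[:,None]
def cloud(K,T,d):
    v,u=np.indices(d.shape)
    P=np.stack([(u-K[0,2])/K[0,0]*d,(v-K[1,2])/K[1,1]*d,d],-1)@T[:3,:3].T+T[:3,3]
    P[d<=0]=np.nan; return P
def proj(K,T,P):
    p=(np.atleast_2d(P)-T[:3,3])@T[:3,:3]; return p[:,:2]/p[:,2:]*[K[0,0],K[1,1]]+K[:2,2]
E
python3 - <<'E'
from h import *
K,T=cam("scene"); p=cv2.imread("pics/scene0.png"); P=cloud(K,T,np.load("pics/scene0.npy"))
for n,uv in dict(bench=(300,150),tray=(144,200),pan=(353,172),nozzle=(267,195),spray=(252,212),amber=(291,200),jar=(272,220),wide=(238,203),small=(304,229)).items(): print(n,P[uv[1],uv[0]])
# side tray & scale pan via z=0 rays
print("tray corners",ray(K,T,[(126,168),(164,165),(122,237),(164,236)],0.012))
print("rack corners",ray(K,T,[(223,194),(306,188),(231,251),(318,242)],0.022))
print("pan",ray(K,T,(354,172),0.026))
E
```

```text
bench [ 0.3235  0.1766 -0.0013]
tray [ 0.4544 -0.2927  0.0027]
pan [0.4472 0.3048 0.0233]
nozzle [0.5541 0.0344 0.1027]
spray [ 0.6074 -0.012   0.1117]
amber [0.593  0.0877 0.1246]
jar [0.5988 0.0423 0.0524]
wide [ 0.5269 -0.0377  0.0427]
small [0.6351 0.1197 0.0497]
tray corners [[ 0.3395 -0.3418  0.012 ]
 [ 0.3421 -0.2326  0.012 ]
 [ 0.5742 -0.3488  0.012 ]
 [ 0.5854 -0.2403  0.012 ]]
rack corners [[ 0.4764 -0.0735  0.022 ]
 [ 0.4856  0.159   0.022 ]
 [ 0.6589 -0.072   0.022 ]
 [ 0.662   0.154   0.022 ]]
pan [[0.4497 0.3066 0.026 ]]
```

Call:
drive_tool:
  linear:
    - [0, 0, -2.5]
    - [0, 0, -2.5]
    - [0, 0, -2.5]
    - [0, 0, -2.5]
    - [-1.9, -3.3, 0]
    - [-1.9, -3.3, 0]
    - [-1.9, -3.3, 0]
    - [-1.9, -3.3, 0]
  dr:
    - [0, 0, -0.103]
    - [0, 0, -0.103]
    - [0, 0, -0.103]
    - [0, 0, -0.103]
    - [0, 0, 0]
    - [0, 0, 0]
    - [0, 0, 0]
    - [0, 0, 0]

```text
clock: 0.77
ee_pos: [0.3064, 0.3934, 0.3142]
orientation: [0.002, -3.141, 0.001]
wrist_force: [1.0, 0.1, -0.5]
grip_width: 0.0918
grasp_force: 0.0
```

Call:
drive_tool:
  linear:
    - [-1.9, -3.3, 0]
    - [-1.9, -3.3, 0]
    - [-1.9, -3.3, 0]
    - [-1.9, -3.3, 0]
    - [-1.9, -3.3, 0]
    - [-1.9, -3.3, 0]
    - [-1.9, -3.3, 0]
    - [-1.9, -3.3, 0]
  dr:
    - [0, 0, 0]
    - [0, 0, 0]
    - [0, 0, 0]
    - [0, 0, 0]
    - [0, 0, 0]
    - [0, 0, 0]
    - [0, 0, 0]
    - [0, 0, 0]

```text
clock: 1.43
ee_pos: [0.4586, 0.1292, 0.3143]
orientation: [0.0, -3.141, -0.0]
wrist_force: [-0.5, 1.2, -0.4]
grip_width: 0.092
grasp_force: 0.0
```

Call:
drive_tool:
  linear:
    - [0, 0, -2]
    - [0, 0, -2]
    - [0, 0, 0]
    - [0, 0, 0]
  dr:
    - [0, 0, 0]
    - [0, 0, 0]
    - [0, 0, 0]
    - [0, 0, 0]

```text
clock: 1.77
ee_pos: [0.4587, 0.1309, 0.3551]
orientation: [0.0, 3.14, 0.0]
wrist_force: [-0.3, 0.3, -0.7]
grip_width: 0.092
grasp_force: 0.0
```

```bash
python3 - <<'E'
from h import *
K,T=cam("wrist"); p,d=cams.camera("wrist"); cv2.imwrite("pics/w1.png",p); np.savez("pics/w1.npz",K=K,T=T,d=d,p=p)
print(tool(),T[:3,3])
cv2.imwrite("pics/w1v.png",cv2.resize(p,(800,600),interpolation=cv2.INTER_CUBIC))
E
```

```text
[[-1.     -0.0004 -0.0006  0.458 ]
 [-0.0004  1.     -0.      0.1311]
 [ 0.0006 -0.     -1.      0.3539]
 [ 0.      0.      0.      1.    ]] [0.3923 0.1307 0.5254]
```

View pics/w1v.png

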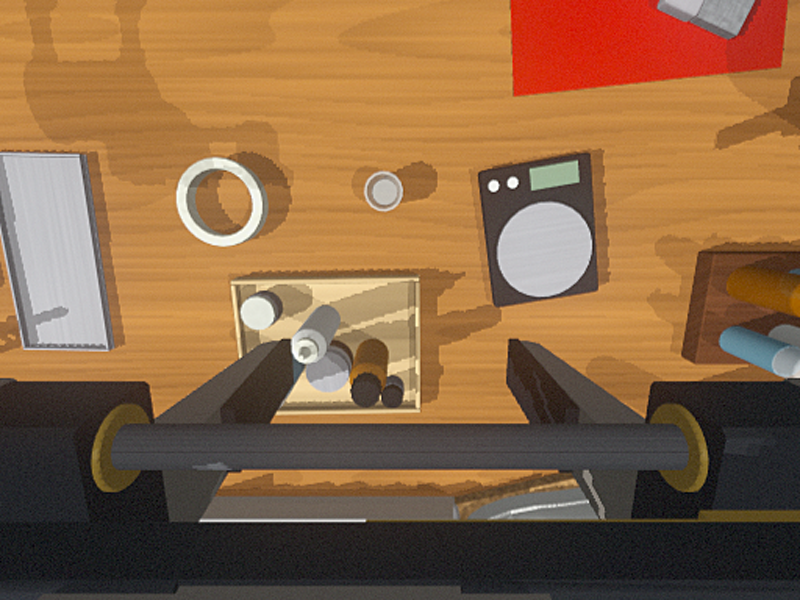

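Wrist view: rack at (230–420,280–410), nozzle, jar, amber visible, the spray hidden by a finger; pan at (545,250). I'll move forward and right so the rack lies clear of the fingers.

Call:
drive_tool:
  linear:
    - [-3.2, -2, -1]
    - [-3.2, -2, -1]
    - [-3.2, -2, -1]
    - [-3.2, -2, 0]
    - [-3.2, -2, 0]
    - [0, 0, 0]
    - [0, 0, 0]
    - [0, 0, 0]
  dr:
    - [0, 0, 0]
    - [0, 0, 0]
    - [0, 0, 0]
    - [0, 0, 0]
    - [0, 0, 0]
    - [0, 0, 0]
    - [0, 0, 0]
    - [0, 0, 0]

```text
clock: 2.48
ee_pos: [0.6175, 0.0318, 0.3832]
orientation: [0.001, -3.139, -0.001]
wrist_force: [-0.2, 0.4, -0.3]
grip_width: 0.092
grasp_force: 0.0
```

```bash
python3 - <<'E'
from h import *
K,T=cam("wrist"); p,d=cams.camera("wrist"); cv2.imwrite("pics/w2.png",p); np.savez("pics/w2.npz",K=K,T=T,d=d,p=p)
print(T[:3,3])
cv2.imwrite("pics/w2v.png",cv2.resize(p[40:265,120:420],(800,600),interpolation=cv2.INTER_CUBIC))
E
```

```text
[0.5519 0.0315 0.5539]
```

View pics/w2v.png

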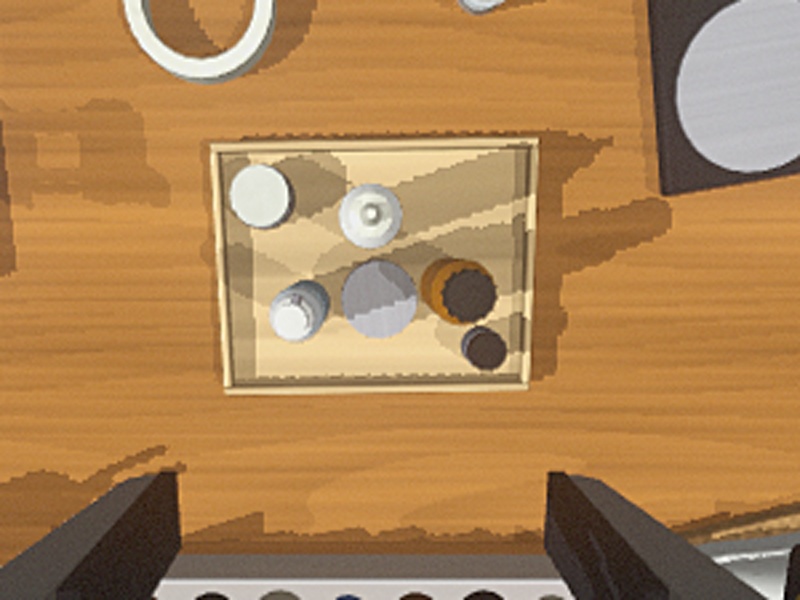

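Wrist crop (scale 2.667, offset (120,40)): nozzle tip (372,213), jar lid (379,298), amber cap (469,295), spray head (294,314), wide pot (263,196), small pot (485,348), all upright; pan centre near (754,85).

```bash
python3 - <<'E'
from h import *
from scipy.optimize import least_squares
z=np.load("pics/w2.npz"); K,T,d=z["K"],z["T"],z["d"]
for n,(uv,h) in dict(nozzle=((372,213),.146),jar=((379,298),.052),amber=((469,295),.128),spray=((294,314),.14),wide=((263,196),.04),small=((485,348),.046),
   c1=((211,144),.022),c2=((538,140),.022),c3=((226,392),.022),c4=((528,388),.022)).items():
    print(n,ray(K,T,np.array(uv)/2.6667+[120,40],h)[0])
clouds=[cloud(K,T,d)]
for n in("scene","side"):
    k,t=cam(n); clouds.append(cloud(k,t,np.load(f"pics/{n}0.npy")))
for n,c,r,lo,hi in(("nozzle",(.548,.035),.019,.03,.1),("spray",(.605,-.013),.017,.05,.1),("amber",(.6,.087),.021,.03,.085),("jar",(.6,.037),.0265,.02,.048)):
  for nm,P in zip("wrist scene side".split(),clouds):
    Q=P.reshape(-1,3); Q=Q[(Q[:,2]>lo)&(Q[:,2]<hi)&(np.hypot(Q[:,0]-c[0],Q[:,1]-c[1])<r+.008)]
    if len(Q)<15: continue
    f=least_squares(lambda x:np.hypot(Q[:,0]-x[0],Q[:,1]-x[1])-r,c,loss="soft_l1",f_scale=.001); print(n,nm,len(Q),f.x,np.median(abs(f.fun)))
# pan & tray: w1 bright-grey segmentation, scene
p1=np.load("pics/w1.npz"); g=p1["p"]; s=600/384
hsv=cv2.cvtColor(g,cv2.COLOR_BGR2HSV); m=((hsv[...,1]<50)&(hsv[...,2]>120)).astype(np.uint8)
for cnt in cv2.findContours(m,0,2)[0]:
    if cv2.contourArea(cnt)>400: 
        (u,v),ax,an=cv2.fitEllipse(cnt); print("cnt",u,v,ax,an,ray(p1["K"],p1["T"],(u,v),.026))
print("tray w1 corners",ray(p1["K"],p1["T"],np.array([(87,153),(113,350),(22,349),])/1.5625,.012))
E
```

```text
nozzle [0.5357 0.0371 0.146 ]
jar [0.5884 0.0435 0.052 ]
amber [0.5811 0.0943 0.128 ]
spray [ 0.5911 -0.0071  0.14  ]
wide [ 0.5203 -0.036   0.04  ]
small [0.6239 0.119  0.046 ]
c1 [ 0.4845 -0.0736  0.022 ]
c2 [0.4817 0.1542 0.022 ]
c3 [ 0.6608 -0.0706  0.022 ]
c4 [0.6575 0.1567 0.022 ]
nozzle wrist 91 [0.5518 0.0347] 0.0028185658657666826
nozzle scene 242 [0.5351 0.0384] 0.0008696472655449622
nozzle side 238 [0.5463 0.0398] 0.0020687857703160714
spray scene 148 [ 0.5944 -0.008 ] 0.0005807518099514922
spray side 38 [ 0.596 -0.01 ] 0.00032759904293259284
amber wrist 97 [0.6005 0.0828] 0.002824455440765445
amber scene 231 [0.6141 0.0813] 0.004240306090889798
amber side 24 [0.5875 0.0881] 0.0010085589543791622
jar scene 135 [0.5891 0.0448] 0.0009346586250688731
cnt 204.74859619140625 223.44435119628906 (32.387123107910156, 57.092716217041016) 167.5433807373047 [[0.5693 0.0312 0.026 ]]
cnt 348.1475524902344 159.0961456298828 (57.782920837402344, 62.488101959228516) 45.0878791809082 [[0.4442 0.3009 0.026 ]]
cnt 245.13037109375 121.93809509277344 (23.51384735107422, 24.544023513793945) 167.8115692138672 [[0.378  0.1117 0.026 ]]
cnt 141.04150390625 128.94439697265625 (53.050323486328125, 59.51262664794922) 128.63304138183594 [[ 0.3902 -0.0754  0.026 ]]
cnt 32.94179153442383 162.91986083984375 (57.30476760864258, 187.25247192382812) 171.65167236328125 [[ 0.4512 -0.2816  0.026 ]]
cnt 423.7997741699219 -32.48875427246094 (61.86638259887695, 140.26828002929688) 128.40757751464844 [[0.1426 0.3961 0.026 ]]
tray w1 corners [[ 0.3358 -0.2296  0.012 ]
 [ 0.5755 -0.2377  0.012 ]
 [ 0.5742 -0.3546  0.012 ]]
```

Call:
drive_tool:
  linear:
    - [1.36, 0.09, 3.3]
    - [1.36, 0.09, 3.3]
    - [1.36, 0.09, 3.3]
    - [1.36, 0.09, 3.3]
    - [1.36, 0.09, 3.3]
    - [1.36, 0.09, 3.3]
    - [0, 0, 0]
    - [0, 0, 0]
  dr:
    - [0, 0, 0]
    - [0, 0, 0]
    - [0, 0, 0]
    - [0, 0, 0]
    - [0, 0, 0]
    - [0, 0, 0]
    - [0, 0, 0]
    - [0, 0, 0]
  hand: 7.5
  grip_force: 15

```text
clock: 3.2
ee_pos: [0.5347, 0.0375, 0.186]
orientation: [0.002, -3.139, -0.001]
wrist_force: [0.1, 0.8, -0.5]
grip_width: 0.0749
grasp_force: 0.0
```

Call:
drive_tool:
  linear:
    - [-0.1, 0, 1.5]
    - [0, 0, 1.5]
    - [0, 0, 1.5]
    - [0, 0, 1.5]
    - [0, 0, 1.5]
    - [0, 0, 1.5]
    - [0, 0, 1.3]
    - [0, 0, 0]
  dr:
    - [0, 0, 0]
    - [0, 0, 0]
    - [0, 0, 0]
    - [0, 0, 0]
    - [0, 0, 0]
    - [0, 0, 0]
    - [0, 0, 0]
    - [0, 0, 0]

```text
clock: 3.87
ee_pos: [0.5397, 0.0364, 0.0851]
orientation: [-0.001, 3.139, -0.001]
wrist_force: [0.0, -0.5, -0.1]
grip_width: 0.0748
grasp_force: 0.0
```

Call:
drive_tool:
  linear:
    - [0, 0, 0]
    - [0, 0, 0]
    - [0, 0, 0]
    - [0, 0, 0]
    - [0, 0, 0]
    - [0, 0, 0]
    - [0, 0, 0]
    - [0, 0, 0]
  dr:
    - [0, 0, 0]
    - [0, 0, 0]
    - [0, 0, 0]
    - [0, 0, 0]
    - [0, 0, 0]
    - [0, 0, 0]
    - [0, 0, 0]
    - [0, 0, 0]
  hand: 2

```text
clock: 4.53
ee_pos: [0.5381, 0.0364, 0.0842]
orientation: [-0.0, 3.141, 0.0]
wrist_force: [0.7, 0.5, 3.3]
grip_width: 0.0375
grasp_force: 15.0
```

Call:
drive_tool:
  linear:
    - [0, 0, -1]
    - [0, 0, -2.5]
    - [0, 0, -2.5]
    - [0, 0, -2.5]
    - [0, 0, -0.5]
    - [0, -1.5, 0]
    - [0, -3, 0]
    - [0, -3.5, 0]
  dr:
    - [0, 0, 0]
    - [0, 0, 0]
    - [0, 0, 0]
    - [0, 0, 0]
    - [0, 0, 0]
    - [0, 0, 0]
    - [0, 0, 0]
    - [0, 0, 0]

```text
clock: 5.2
ee_pos: [0.537, -0.0431, 0.1728]
orientation: [0.005, -3.141, -0.001]
wrist_force: [1.0, -0.2, -1.1]
grip_width: 0.0374
grasp_force: 15.0
```

Call:
drive_tool:
  linear:
    - [0.1, -3.5, 0]
    - [0.1, -3.5, 0]
    - [0.1, -3.5, 0]
    - [0.1, -3.5, 0]
    - [0.1, -3.5, 0]
    - [0.1, -3.5, 0]
    - [0, -2.5, 0]
    - [0, -1.3, 0]
  dr:
    - [0, 0, 0]
    - [0, 0, 0]
    - [0, 0, 0]
    - [0, 0, 0]
    - [0, 0, 0]
    - [0, 0, 0]
    - [0, 0, 0]
    - [0, 0, 0]

```text
clock: 5.87
ee_pos: [0.5306, -0.2944, 0.1723]
orientation: [-0.004, -3.14, -0.0]
wrist_force: [0.6, 0.2, -1.9]
grip_width: 0.0379
grasp_force: 15.0
```

Call:
drive_tool:
  linear:
    - [0, 0, 0]
    - [0, 0, 0]
    - [0, 0, 1]
    - [0, 0, 1.5]
    - [0, 0, 1.5]
    - [0, 0, 1]
    - [0, 0, 0]
    - [0, 0, 0]
  dr:
    - [0, 0, 0]
    - [0, 0, 0]
    - [0, 0, 0]
    - [0, 0, 0]
    - [0, 0, 0]
    - [0, 0, 0]
    - [0, 0, 0]
    - [0, 0, 0]

```text
clock: 6.53
ee_pos: [0.5315, -0.2902, 0.1228]
orientation: [0.002, -3.14, -0.002]
wrist_force: [-1.3, 0.6, 0.2]
grip_width: 0.0379
grasp_force: 15.0
```

```bash
python3 - <<'E'
from h import *
K,T=cam("scene"); p,d=cams.camera("scene"); cv2.imwrite("pics/s3.png",p); 
print(tool())
cv2.imwrite("pics/s3v.png",cv2.resize(p[130:280,100:300],(800,600),interpolation=cv2.INTER_CUBIC))
E
```

```text
[[-1.     -0.0011  0.0002  0.532 ]
 [-0.0011  1.     -0.0001 -0.291 ]
 [-0.0002 -0.0001 -1.      0.1239]
 [ 0.      0.      0.      1.    ]]
```

View pics/s3v.png

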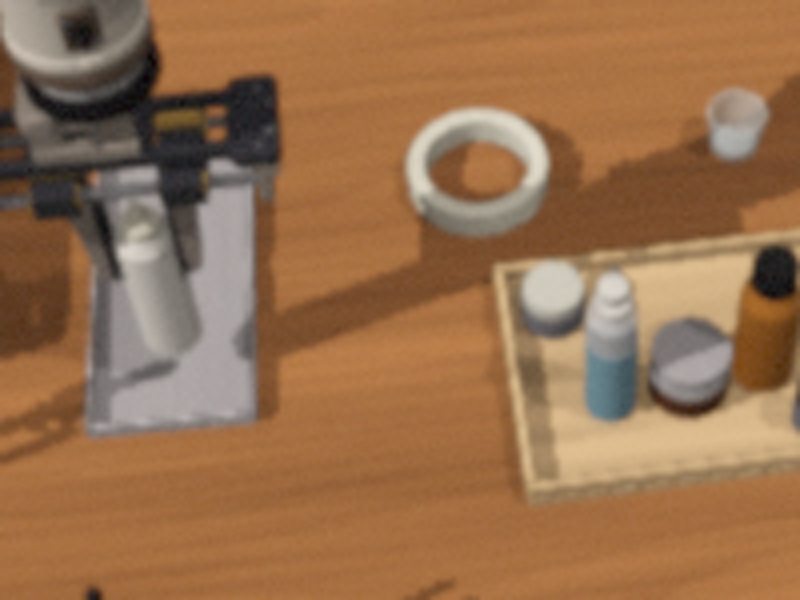

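Picture: nozzle bottle hangs over the steel tray, foot at crop (172,350), tip (140,212). I'll check the lean by projection.

```bash
python3 - <<'E'
from h import *
K,T=cam("scene")
print((proj(K,T,[[.532,-.291,.045],[.532,-.291,.185]])-[100,130])*4)
E
```

```text
[[168.5656 337.0605]
 [128.0658 204.9609]]
```

Call:
drive_tool:
  linear:
    - [0, 0, 1.2]
    - [0, 0, 1.2]
    - [0, 0, 0.7]
    - [0, 0, 0.4]
    - [0, 0, 0.3]
    - [0, 0, 0.2]
    - [0, 0, 0.1]
    - [0, 0, 0]
  dr:
    - [0, 0, 0]
    - [0, 0, 0]
    - [0, 0, 0]
    - [0, 0, 0]
    - [0, 0, 0]
    - [0, 0, 0]
    - [0, 0, 0]
    - [0, 0, 0]

```text
clock: 7.25
ee_pos: [0.5318, -0.2918, 0.0827]
orientation: [-0.0, 3.141, -0.0]
wrist_force: [0.4, -1.1, -1.4]
grip_width: 0.0377
grasp_force: 15.0
```

Call:
drive_tool:
  linear:
    - [0, 0, 0.1]
    - [0, 0, 0.1]
    - [0, 0, 0]
    - [0, 0, 0]
  dr:
    - [0, 0, 0]
    - [0, 0, 0]
    - [0, 0, 0]
    - [0, 0, 0]

```text
clock: 7.58
ee_pos: [0.5321, -0.2919, 0.0812]
orientation: [-0.0, 3.141, -0.001]
wrist_force: [-0.0, -0.5, 0.1]
grip_width: 0.0377
grasp_force: 15.0
```

Call:
drive_tool:
  linear:
    - [0, 0, 0]
    - [0, 0, 0]
    - [0, 0, 0]
    - [0, 0, 0]
    - [0, 0, 0]
    - [0, 0, -1]
    - [0, 0, -2]
    - [0, 0, -3]
  dr:
    - [0, 0, 0]
    - [0, 0, 0]
    - [0, 0, 0]
    - [0, 0, 0]
    - [0, 0, 0]
    - [0, 0, 0]
    - [0, 0, 0]
    - [0, 0, 0]
  hand: 7.5

```text
clock: 8.25
ee_pos: [0.53, -0.2902, 0.1389]
orientation: [0.0, -3.137, -0.006]
wrist_force: [-0.3, -1.1, 0.0]
grip_width: 0.0749
grasp_force: 0.0
```

Call:
drive_tool:
  linear:
    - [0, 0, -3]
    - [0, 0, -2]
    - [0, 0, 0]
    - [-1, 4, 0]
    - [-1, 4, 0]
    - [-1, 4, 0]
    - [-1, 4, 0]
    - [-1, 4, 0]
  dr:
    - [0, 0, 0]
    - [0, 0, 0]
    - [0, 0, 0]
    - [0, 0, 0]
    - [0, 0, 0]
    - [0, 0, 0]
    - [0, 0, 0]
    - [0, 0, 0]

```text
clock: 8.92
ee_pos: [0.5813, -0.0896, 0.1898]
orientation: [-0.001, -3.14, -0.001]
wrist_force: [-0.5, -0.3, 0.1]
grip_width: 0.0748
grasp_force: 0.0
```

Call:
drive_tool:
  linear:
    - [-1, 4, 0]
    - [-0.4, 3, 0]
    - [0, 1.3, 0]
    - [0, 0, 0]
    - [0, 0, 0]
  dr:
    - [0, 0, 0]
    - [0, 0, 0]
    - [0, 0, 0]
    - [0, 0, 0]
    - [0, 0, 0]

```text
clock: 9.33
ee_pos: [0.5953, -0.009, 0.1901]
orientation: [0.002, -3.141, 0.001]
wrist_force: [0.1, -0.9, 0.1]
grip_width: 0.0749
grasp_force: 0.0
```

```bash
python3 - <<'E'
from h import *
print(tool())
K,T=cam("wrist"); p,d=cams.camera("wrist"); np.savez("pics/w4.npz",K=K,T=T,d=d,p=p)
K,T=cam("scene"); q,d=cams.camera("scene")
cv2.imwrite("pics/v4.png",np.hstack([cv2.resize(q[130:280,100:300],(400,300)),cv2.resize(p,(400,300))]))
E
```

```text
[[-1.     -0.0011 -0.001   0.5953]
 [-0.0011  1.     -0.0007 -0.009 ]
 [ 0.001  -0.0007 -1.      0.1901]
 [ 0.      0.      0.      1.    ]]
```

View pics/v4.png

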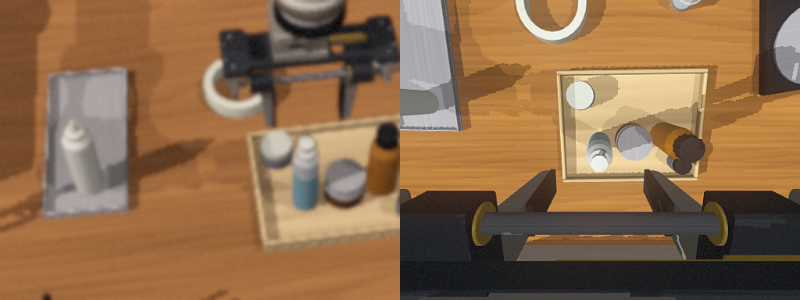

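The nozzle bottle stands upright in the steel tray (crop (82,160)); the spray lies centred between the fingers (wrist (599,158)).

Call:
drive_tool:
  linear:
    - [0, 0, 1.7]
    - [0, 0, 1.7]
    - [0, 0, 1.7]
    - [0, 0, 1.7]
    - [0, 0, 1.7]
    - [0, 0, 1.6]
    - [0, 0, 1]
    - [0, 0, 0]
  dr:
    - [0, 0, 0]
    - [0, 0, 0]
    - [0, 0, 0]
    - [0, 0, 0]
    - [0, 0, 0]
    - [0, 0, 0]
    - [0, 0, 0]
    - [0, 0, 0]

```text
clock: 10.1
ee_pos: [0.5937, -0.0098, 0.077]
orientation: [-0.003, -3.137, -0.001]
wrist_force: [-0.1, -0.6, 1.0]
grip_width: 0.0752
grasp_force: 0.0
```

Call:
drive_tool:
  linear:
    - [0, 0, 0]
    - [0, 0, 0]
    - [0, 0, 0]
    - [0, 0, 0]
    - [0, 0, 0]
    - [0, 0, 0]
    - [0, 0, 0]
    - [0, 0, 0]
  dr:
    - [0, 0, 0]
    - [0, 0, 0]
    - [0, 0, 0]
    - [0, 0, 0]
    - [0, 0, 0]
    - [0, 0, 0]
    - [0, 0, 0]
    - [0, 0, 0]
  hand: 2

```text
clock: 10.77
ee_pos: [0.596, -0.0087, 0.08]
orientation: [-0.001, 3.141, -0.001]
wrist_force: [-0.4, -0.2, 1.2]
grip_width: 0.0332
grasp_force: 15.0
```

Call:
drive_tool:
  linear:
    - [0, 0, -1]
    - [0, 0, -2.5]
    - [0, 0, -2.5]
    - [0, 0, -2.5]
    - [0, 0, -0.5]
    - [0.7, -1.5, 0]
    - [1.5, -3, 0]
    - [1.5, -3, 0]
  dr:
    - [0, 0, 0]
    - [0, 0, 0]
    - [0, 0, 0]
    - [0, 0, 0]
    - [0, 0, 0]
    - [0, 0, 0]
    - [0, 0, 0]
    - [0, 0, 0]

```text
clock: 11.43
ee_pos: [0.5579, -0.0835, 0.1689]
orientation: [0.004, -3.141, -0.001]
wrist_force: [-0.1, -0.6, -0.6]
grip_width: 0.0335
grasp_force: 15.0
```

Call:
drive_tool:
  linear:
    - [1.6, -3.3, 0]
    - [1.6, -3.3, 0]
    - [1.6, -3.3, 0]
    - [1.6, -3.3, 0]
    - [1.6, -3.3, 0]
    - [1.5, -2.8, 0]
    - [0.7, -1.3, 0]
    - [0, 0, 0]
  dr:
    - [0, 0, 0]
    - [0, 0, 0]
    - [0, 0, 0]
    - [0, 0, 0]
    - [0, 0, 0]
    - [0, 0, 0]
    - [0, 0, 0]
    - [0, 0, 0]

```text
clock: 12.1
ee_pos: [0.4549, -0.2921, 0.1688]
orientation: [-0.006, -3.14, 0.0]
wrist_force: [0.6, 0.7, -0.5]
grip_width: 0.0332
grasp_force: 15.0
```

Call:
drive_tool:
  linear:
    - [0, 0, 0]
    - [0, 0, 1]
    - [0, 0, 2]
    - [0, 0, 2]
    - [0, 0, 1.5]
    - [0, 0, 1]
    - [0, 0, 0.6]
    - [0, 0, 0]
  dr:
    - [0, 0, 0]
    - [0, 0, 0]
    - [0, 0, 0]
    - [0, 0, 0]
    - [0, 0, 0]
    - [0, 0, 0]
    - [0, 0, 0]
    - [0, 0, 0]

```text
clock: 12.77
ee_pos: [0.4563, -0.2881, 0.0869]
orientation: [0.002, -3.14, -0.003]
wrist_force: [0.4, 1.0, -1.5]
grip_width: 0.0331
grasp_force: 15.0
```

Call:
drive_tool:
  linear:
    - [0, 0, 0.3]
    - [0, 0, 0.3]
    - [0, 0, 0.2]
    - [0, 0, 0.1]
    - [0, 0, 0.1]
    - [0, 0, 0.1]
    - [0, 0, 0]
    - [0, 0, 0]
  dr:
    - [0, 0, 0]
    - [0, 0, 0]
    - [0, 0, 0]
    - [0, 0, 0]
    - [0, 0, 0]
    - [0, 0, 0]
    - [0, 0, 0]
    - [0, 0, 0]

```text
clock: 13.43
ee_pos: [0.4567, -0.2897, 0.0777]
orientation: [-0.0, 3.142, -0.0]
wrist_force: [-0.4, -0.5, -1.0]
grip_width: 0.0338
grasp_force: 15.0
```

Call:
drive_tool:
  linear:
    - [0, 0, 0.1]
    - [0, 0, 0]
    - [0, 0, 0]
    - [0, 0, 0]
    - [0, 0, 0]
    - [0, 0, 0]
    - [0, 0, -1]
    - [0, 0, -2]
  dr:
    - [0, 0, 0]
    - [0, 0, 0]
    - [0, 0, 0]
    - [0, 0, 0]
    - [0, 0, 0]
    - [0, 0, 0]
    - [0, 0, 0]
    - [0, 0, 0]
  hand: 7.5

```text
clock: 14.1
ee_pos: [0.4552, -0.2882, 0.105]
orientation: [0.0, -3.138, -0.006]
wrist_force: [0.3, -0.6, -0.3]
grip_width: 0.0751
grasp_force: 0.0
```

Call:
drive_tool:
  linear:
    - [0, 0, -3]
    - [0, 0, -3]
    - [0, 0, -2.3]
    - [-1.25, 3.8, 0]
    - [-1.25, 3.8, 0]
    - [-1.25, 3.8, 0]
    - [-1.25, 3.8, 0]
    - [-1.25, 3.8, 0]
  dr:
    - [0, 0, 0]
    - [0, 0, 0]
    - [0, 0, 0]
    - [0, 0, 0]
    - [0, 0, 0]
    - [0, 0, 0]
    - [0, 0, 0]
    - [0, 0, 0]

```text
clock: 14.77
ee_pos: [0.5196, -0.0979, 0.1907]
orientation: [0.0, 3.14, -0.001]
wrist_force: [-0.6, -0.3, -0.5]
grip_width: 0.0747
grasp_force: 0.0
```

Call:
drive_tool:
  linear:
    - [-1.25, 3.8, 0]
    - [-1.25, 3.8, 0]
    - [-1.25, 3.8, 0]
    - [-1.25, 3.8, 0]
    - [-1.25, 3.8, 0]
    - [0, 0.3, 0]
    - [0, 0, 0]
    - [0, 0, 0]
  dr:
    - [0, 0, 0]
    - [0, 0, 0]
    - [0, 0, 0]
    - [0, 0, 0]
    - [0, 0, 0]
    - [0, 0, 0]
    - [0, 0, 0]
    - [0, 0, 0]

```text
clock: 15.43
ee_pos: [0.5815, 0.0931, 0.19]
orientation: [-0.001, 3.142, -0.001]
wrist_force: [0.1, -1.1, -0.7]
grip_width: 0.0749
grasp_force: 0.0
```

```bash
python3 - <<'E'
from h import *
print(tool())
p,d=cams.camera("wrist")
q,d=cams.camera("scene")
cv2.imwrite("pics/v5.png",np.hstack([cv2.resize(q[130:280,100:300],(400,300)),cv2.resize(p,(400,300))]))
E
```

```text
[[-1.     -0.0008  0.0001  0.5815]
 [-0.0008  1.     -0.0007  0.0931]
 [-0.0001 -0.0007 -1.      0.19  ]
 [ 0.      0.      0.      1.    ]]
```

View pics/v5.png

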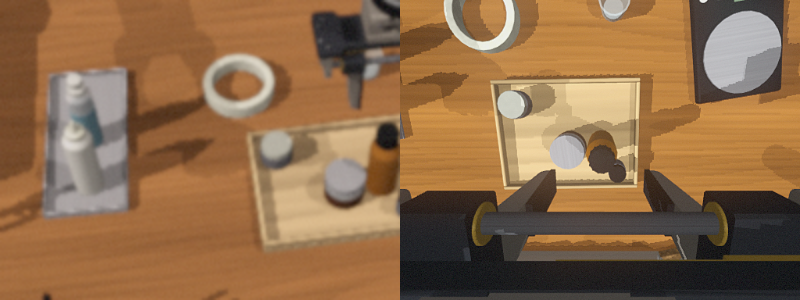

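Both bottles stand upright in the steel tray (crop (82,170), (80,110)); the amber cap sits centred between the fingers (wrist (602,160)). Descend 12.5 cm.

Call:
drive_tool:
  linear:
    - [0, 0, 2]
    - [0, 0, 2]
    - [0, 0, 2]
    - [0, 0, 2]
    - [0, 0, 2]
    - [0, 0, 1.5]
    - [0, 0, 1]
    - [0, 0, 0]
  dr:
    - [0, 0, 0]
    - [0, 0, 0]
    - [0, 0, 0]
    - [0, 0, 0]
    - [0, 0, 0]
    - [0, 0, 0]
    - [0, 0, 0]
    - [0, 0, 0]

```text
clock: 16.2
ee_pos: [0.5798, 0.0921, 0.0623]
orientation: [-0.003, -3.137, -0.0]
wrist_force: [0.6, -0.1, 0.6]
grip_width: 0.075
grasp_force: 0.0
```

Call:
drive_tool:
  linear:
    - [0, 0, 0]
    - [0, 0, 0]
    - [0, 0, 0]
    - [0, 0, 0]
    - [0, 0, 0]
    - [0, 0, 0]
    - [0, 0, 0]
    - [0, 0, 0]
  dr:
    - [0, 0, 0]
    - [0, 0, 0]
    - [0, 0, 0]
    - [0, 0, 0]
    - [0, 0, 0]
    - [0, 0, 0]
    - [0, 0, 0]
    - [0, 0, 0]
  hand: 2
  grip_force: 18

```text
clock: 16.87
ee_pos: [0.5823, 0.0935, 0.0653]
orientation: [-0.001, 3.14, 0.0]
wrist_force: [0.2, 0.6, 2.9]
grip_width: 0.0414
grasp_force: 17.9
```

Call:
drive_tool:
  linear:
    - [0, 0, -1]
    - [0, 0, -2.5]
    - [0, 0, -3]
    - [0, 0, -3]
    - [0, 0, -0.5]
    - [0.8, -1.5, 0]
    - [1.6, -3.1, 0]
    - [1.8, -3.4, 0]
  dr:
    - [0, 0, 0]
    - [0, 0, 0]
    - [0, 0, 0]
    - [0, 0, 0]
    - [0, 0, 0]
    - [0, 0, 0]
    - [0, 0, 0]
    - [0, 0, 0]

```text
clock: 17.53
ee_pos: [0.5387, 0.0135, 0.1637]
orientation: [0.005, -3.141, -0.0]
wrist_force: [0.3, -0.6, -1.4]
grip_width: 0.042
grasp_force: 17.9
```

Call:
drive_tool:
  linear:
    - [1.8, -3.4, 0]
    - [1.8, -3.4, 0]
    - [1.8, -3.4, 0]
    - [1.8, -3.4, 0]
    - [1.8, -3.4, 0]
    - [1.8, -3.4, 0]
    - [1.8, -3.4, 0]
    - [1.8, -3.4, 0]
  dr:
    - [0, 0, 0]
    - [0, 0, 0]
    - [0, 0, 0]
    - [0, 0, 0]
    - [0, 0, 0]
    - [0, 0, 0]
    - [0, 0, 0]
    - [0, 0, 0]

```text
clock: 18.2
ee_pos: [0.3939, -0.2595, 0.1636]
orientation: [0.0, -3.141, -0.002]
wrist_force: [1.1, -0.2, -1.2]
grip_width: 0.0418
grasp_force: 17.9
```

Call:
drive_tool:
  linear:
    - [1, -2, 0]
    - [0.4, -0.9, 0]
    - [0, 0, 0]
    - [0, 0, 1]
    - [0, 0, 2]
    - [0, 0, 2]
    - [0, 0, 1]
    - [0, 0, 0]
  dr:
    - [0, 0, 0]
    - [0, 0, 0]
    - [0, 0, 0]
    - [0, 0, 0]
    - [0, 0, 0]
    - [0, 0, 0]
    - [0, 0, 0]
    - [0, 0, 0]

```text
clock: 18.87
ee_pos: [0.3807, -0.2842, 0.1013]
orientation: [0.003, -3.138, -0.009]
wrist_force: [0.0, 0.1, -1.7]
grip_width: 0.0418
grasp_force: 17.9
```

Call:
drive_tool:
  linear:
    - [0, 0, 1]
    - [0, 0, 1]
    - [0, 0, 0.8]
    - [0, 0, 0.6]
    - [0, 0, 0.4]
    - [0, 0, 0.2]
    - [0, 0, 0]
    - [0, 0, 0]
  dr:
    - [0, 0, 0]
    - [0, 0, 0]
    - [0, 0, 0]
    - [0, 0, 0]
    - [0, 0, 0]
    - [0, 0, 0]
    - [0, 0, 0]
    - [0, 0, 0]

```text
clock: 19.53
ee_pos: [0.3818, -0.2879, 0.0648]
orientation: [-0.0, 3.141, -0.001]
wrist_force: [-0.6, 0.2, -1.8]
grip_width: 0.0418
grasp_force: 17.9
```

Call:
drive_tool:
  linear:
    - [0, 0, 0.1]
    - [0, 0, 0.1]
    - [0, 0, 0.1]
    - [0, 0, 0]
    - [0, 0, 0]
  dr:
    - [0, 0, 0]
    - [0, 0, 0]
    - [0, 0, 0]
    - [0, 0, 0]
    - [0, 0, 0]

```text
clock: 19.95
ee_pos: [0.3821, -0.288, 0.0623]
orientation: [-0.0, 3.141, -0.001]
wrist_force: [-0.8, 1.5, 3.9]
grip_width: 0.0415
grasp_force: 18.0
```

Call:
drive_tool:
  linear:
    - [0, 0, 0]
    - [0, 0, 0]
    - [0, 0, 0]
    - [0, 0, 0]
    - [0, 0, 0]
    - [0, 0, -1]
    - [0, 0, -2.5]
    - [0, 0, -3]
  dr:
    - [0, 0, 0]
    - [0, 0, 0]
    - [0, 0, 0]
    - [0, 0, 0]
    - [0, 0, 0]
    - [0, 0, 0]
    - [0, 0, 0]
    - [0, 0, 0]
  hand: 7.5

```text
clock: 20.62
ee_pos: [0.3806, -0.2863, 0.1261]
orientation: [0.0, -3.139, -0.006]
wrist_force: [1.5, -0.6, 0.5]
grip_width: 0.0748
grasp_force: 0.0
```

Call:
drive_tool:
  linear:
    - [0, 0, -3]
    - [0, 0, -3]
    - [-2.1, 3.4, 0]
    - [-2.1, 3.4, 0]
    - [-2.1, 3.4, 0]
    - [-2.1, 3.4, 0]
    - [-2.1, 3.4, 0]
    - [-2.1, 3.4, 0]
  dr:
    - [0, 0, 0]
    - [0, 0, 0]
    - [0, 0, 0]
    - [0, 0, 0]
    - [0, 0, 0]
    - [0, 0, 0]
    - [0, 0, 0]
    - [0, 0, 0]
  hand: 9

```text
clock: 21.28
ee_pos: [0.5085, -0.0818, 0.1876]
orientation: [-0.0, 3.14, -0.001]
wrist_force: [1.7, -0.5, -0.1]
grip_width: 0.09
grasp_force: 0.0
```

Call:
drive_tool:
  linear:
    - [-2.1, 3.4, 0]
    - [-2.1, 3.4, 0]
    - [-2.1, 3.4, 0]
    - [-1.8, 2.6, 0]
    - [0, 0, 0]
    - [0, 0, 0]
    - [0, 0, 0]
  dr:
    - [0, 0, 0]
    - [0, 0, 0]
    - [0, 0, 0]
    - [0, 0, 0]
    - [0, 0, 0]
    - [0, 0, 0]
    - [0, 0, 0]

```text
clock: 21.87
ee_pos: [0.5884, 0.0441, 0.1869]
orientation: [0.001, -3.141, 0.001]
wrist_force: [-0.1, -1.1, -0.0]
grip_width: 0.0898
grasp_force: 0.0
```

```bash
python3 - <<'E'
from h import *
print(tool())
p,d=cams.camera("wrist")
q,d=cams.camera("scene")
cv2.imwrite("pics/v6.png",np.hstack([cv2.resize(q[130:280,100:300],(400,300)),cv2.resize(p,(400,300))]))
E
```

```text
[[-1.     -0.0005 -0.0001  0.5884]
 [-0.0005  1.     -0.0005  0.0441]
 [ 0.0001 -0.0005 -1.      0.1869]
 [ 0.      0.      0.      1.    ]]
```

View pics/v6.png

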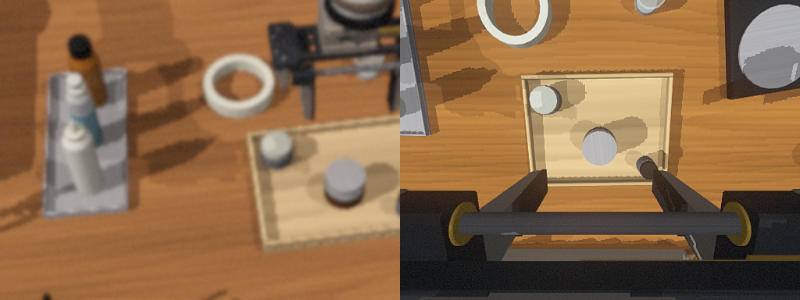

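All three bottles stand in the steel tray; the jar at wrist (600,147) is centred between the fingers. Descend 16.9 cm and grip.

Call:
drive_tool:
  linear:
    - [0, 0, 2.5]
    - [0, 0, 2.5]
    - [0, 0, 2.5]
    - [0, 0, 2.5]
    - [0, 0, 2.5]
    - [0, 0, 2.2]
    - [0, 0, 1.2]
    - [0, 0, 0.5]
  dr:
    - [0, 0, 0]
    - [0, 0, 0]
    - [0, 0, 0]
    - [0, 0, 0]
    - [0, 0, 0]
    - [0, 0, 0]
    - [0, 0, 0]
    - [0, 0, 0]
  hand: 8

```text
clock: 22.63
ee_pos: [0.5868, 0.0436, 0.0206]
orientation: [-0.002, -3.138, -0.001]
wrist_force: [-0.6, -0.0, 0.7]
grip_width: 0.0797
grasp_force: 0.0
```

Call:
drive_tool:
  linear:
    - [0, 0, 0.4]
    - [0, 0, 0]
    - [0, 0, 0]
  dr:
    - [0, 0, 0]
    - [0, 0, 0]
    - [0, 0, 0]

```text
clock: 22.88
ee_pos: [0.5897, 0.0441, 0.02]
orientation: [0.0, 3.139, -0.0]
wrist_force: [0.7, -0.1, 0.3]
grip_width: 0.0801
grasp_force: 0.0
```

Call:
drive_tool:
  linear:
    - [0, 0, 0]
    - [0, 0, 0]
    - [0, 0, 0]
    - [0, 0, 0]
    - [0, 0, 0]
    - [0, 0, 0]
    - [0, 0, 0]
    - [0, 0, 0]
  dr:
    - [0, 0, 0]
    - [0, 0, 0]
    - [0, 0, 0]
    - [0, 0, 0]
    - [0, 0, 0]
    - [0, 0, 0]
    - [0, 0, 0]
    - [0, 0, 0]
  hand: 3.5
  grip_force: 20

```text
clock: 23.55
ee_pos: [0.589, 0.0443, 0.019]
orientation: [-0.0, 3.141, -0.0]
wrist_force: [-1.1, -0.1, 4.1]
grip_width: 0.053
grasp_force: 20.0
```

```bash
python3 - <<'E'
from h import *
# pan centre from initial scene, w1, w2
def pan(p,K,T,roi):
    h=cv2.cvtColor(p,cv2.COLOR_BGR2HSV); m=((h[...,1]<60)&(h[...,2]>110)).astype(np.uint8)
    for c in cv2.findContours(m,0,2)[0]:
        c=c[:,0].astype(float); X=ray(K,T,c,.026)
        if len(c)>20 and np.all(np.hypot(*(X.mean(0)[:2]-[.447,.303]))<.02):
            f=cv2.minEnclosingCircle(X[:,:2].astype(np.float32)); print(roi,X.mean(0),f,X.max(0)-X.min(0),(X.max(0)+X.min(0))/2)
for n in("scene","side"): pan(cv2.imread(f"pics/{n}0.png"),*cam(n),n)
z=np.load("pics/w1.npz"); pan(z["p"],z["K"],z["T"],"w1")
E
```

```text
scene [0.4458 0.3062 0.026 ] ((0.44652265310287476, 0.30158984661102295), 0.0576307587325573) [0.1125 0.1115 0.    ] [0.4472 0.3026 0.026 ]
side [0.442  0.3032 0.026 ] ((0.44716089963912964, 0.30226653814315796), 0.05615062639117241) [0.1115 0.11   0.    ] [0.4473 0.3024 0.026 ]
w1 [0.4448 0.3007 0.026 ] ((0.4455309808254242, 0.30063849687576294), 0.0563264898955822) [0.1102 0.1112 0.    ] [0.4454 0.3008 0.026 ]
```

Call:
drive_tool:
  linear:
    - [0, 0, -1]
    - [0, 0, -2]
    - [0, 0, -2.5]
    - [0, 0, -2]
    - [0, 0, -0.5]
    - [0.8, 1.4, 0]
    - [1.6, 2.9, 0]
    - [1.9, 3.4, 0]
  dr:
    - [0, 0, 0]
    - [0, 0, 0]
    - [0, 0, 0]
    - [0, 0, 0]
    - [0, 0, 0]
    - [0, 0, 0]
    - [0, 0, 0]
    - [0, 0, 0]

```text
clock: 24.22
ee_pos: [0.5442, 0.1216, 0.0971]
orientation: [-0.004, -3.14, -0.0]
wrist_force: [0.1, 0.6, -3.0]
grip_width: 0.0533
grasp_force: 20.0
```

Call:
drive_tool:
  linear:
    - [1.9, 3.4, 0]
    - [1.9, 3.4, 0]
    - [1.9, 3.4, 0]
    - [1.9, 3.4, 0]
    - [1.5, 2.9, 0]
    - [0.8, 1.6, 0]
    - [0, 0, 0]
    - [0, 0, 0]
  dr:
    - [0, 0, 0]
    - [0, 0, 0]
    - [0, 0, 0]
    - [0, 0, 0]
    - [0, 0, 0]
    - [0, 0, 0]
    - [0, 0, 0]
    - [0, 0, 0]

```text
clock: 24.88
ee_pos: [0.4445, 0.3028, 0.097]
orientation: [0.004, -3.139, 0.002]
wrist_force: [-0.6, -0.6, -1.5]
grip_width: 0.0531
grasp_force: 20.0
```

Call:
drive_tool:
  linear:
    - [0, 0, 0]
    - [0, 0, 1]
    - [0, 0, 1.5]
    - [0, 0, 1.3]
    - [0, 0, 0.8]
    - [0, 0, 0.5]
    - [0, 0, 0.3]
    - [0, 0, 0]
  dr:
    - [0, 0, 0]
    - [0, 0, 0]
    - [0, 0, 0]
    - [0, 0, 0]
    - [0, 0, 0]
    - [0, 0, 0]
    - [0, 0, 0]
    - [0, 0, 0]

```text
clock: 25.55
ee_pos: [0.4465, 0.3019, 0.044]
orientation: [-0.001, -3.141, 0.0]
wrist_force: [0.4, 0.4, -0.9]
grip_width: 0.0534
grasp_force: 20.0
```

Call:
drive_tool:
  linear:
    - [0, 0, 0.2]
    - [0, 0, 0.2]
    - [0, 0, 0.1]
    - [0, 0, 0]
    - [0, 0, 0]
  dr:
    - [0, 0, 0]
    - [0, 0, 0]
    - [0, 0, 0]
    - [0, 0, 0]
    - [0, 0, 0]

```text
clock: 25.97
ee_pos: [0.4467, 0.3024, 0.0398]
orientation: [-0.001, 3.141, 0.0]
wrist_force: [-0.3, 0.1, -1.9]
grip_width: 0.0532
grasp_force: 20.0
```

Call:
drive_tool:
  linear:
    - [0, 0, 0.1]
    - [0, 0, 0]
    - [0, 0, 0]
  dr:
    - [0, 0, 0]
    - [0, 0, 0]
    - [0, 0, 0]

```text
clock: 26.22
ee_pos: [0.4469, 0.3025, 0.039]
orientation: [-0.0, 3.141, 0.0]
wrist_force: [-0.8, 0.4, 1.0]
grip_width: 0.0529
grasp_force: 20.0
```

Call:
drive_tool:
  linear:
    - [0, 0, 0]
    - [0, 0, 0]
    - [0, 0, 0]
    - [0, 0, 0]
    - [0, 0, 0]
    - [0, 0, -1]
    - [0, 0, -2]
    - [0, 0, -3]
  dr:
    - [0, 0, 0]
    - [0, 0, 0]
    - [0, 0, 0]
    - [0, 0, 0]
    - [0, 0, 0]
    - [0, 0, 0]
    - [0, 0, 0]
    - [0, 0, 0]
  hand: 8

```text
clock: 26.88
ee_pos: [0.4445, 0.3015, 0.0973]
orientation: [0.0, -3.136, 0.003]
wrist_force: [0.9, 0.8, 0.5]
grip_width: 0.0795
grasp_force: 0.0
```

Call:
drive_tool:
  linear:
    - [0, 0, -3]
    - [0, 0, -3]
    - [0, 0, -2.8]
    - [0.4, -3.9, 0]
    - [0.4, -3.9, 0]
    - [0.4, -3.9, 0]
    - [0.4, -3.9, 0]
    - [0.4, -3.9, 0]
  dr:
    - [0, 0, 0]
    - [0, 0, 0]
    - [0, 0, 0]
    - [0, 0, 0]
    - [0, 0, 0]
    - [0, 0, 0]
    - [0, 0, 0]
    - [0, 0, 0]
  hand: 7.5

```text
clock: 27.55
ee_pos: [0.4262, 0.1059, 0.1875]
orientation: [-0.002, 3.14, -0.0]
wrist_force: [1.0, -0.3, -0.5]
grip_width: 0.075
grasp_force: 0.0
```

Call:
drive_tool:
  linear:
    - [0.4, -3.9, 0]
    - [0.4, -3.9, 0]
    - [0.4, -3.9, 0]
    - [0.4, -3.9, 0]
    - [0.4, -3.9, 0]
    - [0.4, -3.9, 0]
    - [0.4, -3.9, 0]
    - [0.4, -3.9, 0]
  dr:
    - [0, 0, 0]
    - [0, 0, 0]
    - [0, 0, 0]
    - [0, 0, 0]
    - [0, 0, 0]
    - [0, 0, 0]
    - [0, 0, 0]
    - [0, 0, 0]

```text
clock: 28.22
ee_pos: [0.3942, -0.2067, 0.1876]
orientation: [0.0, 3.14, -0.002]
wrist_force: [1.2, 0.3, -0.4]
grip_width: 0.0751
grasp_force: 0.0
```

Call:
drive_tool:
  linear:
    - [0.6, -3.9, 0]
    - [0.7, -4.1, 0]
    - [0, 0, 0]
    - [0, 0, 0]
    - [0, 0, 0]
  dr:
    - [0, 0, 0]
    - [0, 0, 0]
    - [0, 0, 0]
    - [0, 0, 0]
    - [0, 0, 0]

```text
clock: 28.63
ee_pos: [0.3817, -0.2842, 0.1869]
orientation: [0.0, 3.141, 0.001]
wrist_force: [-1.0, -0.2, 0.0]
grip_width: 0.0747
grasp_force: 0.0
```

```bash
python3 - <<'E'
from h import *
print(tool())
p,d=cams.camera("wrist")
q,d=cams.camera("scene")
K,T=cam("scene"); print("expected jar lid",(proj(K,T,[.447,.302,.072])-[100,130])*[4/3.,4/3.])
cv2.imwrite("pics/v7.png",np.hstack([cv2.resize(q[130:280,100:400],(400,200)),cv2.resize(p,(400,300))[:200]]))
E
```

```text
[[-1.      0.0003  0.0001  0.3817]
 [ 0.0003  1.      0.0005 -0.2842]
 [-0.0001  0.0005 -1.      0.1869]
 [ 0.      0.      0.      1.    ]]
expected jar lid [[340.2676  41.3284]]
```

View pics/v7.png

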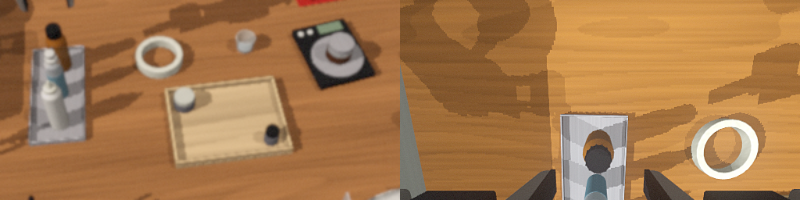

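Jar lid sits at (340,43), on the pan's centre as predicted; the bottles stand. Now the amber bottle.

Call:
drive_tool:
  linear:
    - [0, -0.4, 1.5]
    - [0, 0, 2]
    - [0, 0, 2]
    - [0, 0, 2]
    - [0, 0, 2]
    - [0, 0, 1.8]
    - [0, 0, 1.1]
    - [0, 0, 0]
  dr:
    - [0, 0, 0]
    - [0, 0, 0]
    - [0, 0, 0]
    - [0, 0, 0]
    - [0, 0, 0]
    - [0, 0, 0]
    - [0, 0, 0]
    - [0, 0, 0]

```text
clock: 29.4
ee_pos: [0.3808, -0.286, 0.0604]
orientation: [0.003, -3.139, -0.006]
wrist_force: [-0.8, -0.1, -0.9]
grip_width: 0.0746
grasp_force: 0.0
```

Call:
drive_tool:
  linear:
    - [0, 0, 0]
    - [0, 0, 0]
    - [0, 0, 0]
    - [0, 0, 0]
    - [0, 0, 0]
    - [0, 0, 0]
    - [0, 0, 0]
    - [0, 0, 0]
  dr:
    - [0, 0, 0]
    - [0, 0, 0]
    - [0, 0, 0]
    - [0, 0, 0]
    - [0, 0, 0]
    - [0, 0, 0]
    - [0, 0, 0]
    - [0, 0, 0]
  hand: 2
  grip_force: 18

```text
clock: 30.07
ee_pos: [0.3821, -0.289, 0.0632]
orientation: [-0.0, 3.141, -0.001]
wrist_force: [0.1, 0.9, 6.0]
grip_width: 0.042
grasp_force: 17.9
```

Call:
drive_tool:
  linear:
    - [0, 0, -1]
    - [0, 0, -2.5]
    - [0, 0, -3]
    - [0, 0, -3]
    - [0, 0, -0.5]
    - [-0.8, 1.5, 0]
    - [-1.6, 3.1, 0]
    - [-1.8, 3.4, 0]
  dr:
    - [0, 0, 0]
    - [0, 0, 0]
    - [0, 0, 0]
    - [0, 0, 0]
    - [0, 0, 0]
    - [0, 0, 0]
    - [0, 0, 0]
    - [0, 0, 0]

```text
clock: 30.73
ee_pos: [0.4233, -0.2084, 0.162]
orientation: [-0.005, -3.141, -0.0]
wrist_force: [1.3, 0.1, -1.0]
grip_width: 0.0414
grasp_force: 17.9
```

Call:
drive_tool:
  linear:
    - [-1.8, 3.4, 0]
    - [-1.8, 3.4, 0]
    - [-1.8, 3.4, 0]
    - [-1.8, 3.4, 0]
    - [-1.8, 3.4, 0]
    - [-1.8, 3.4, 0]
    - [-1.8, 3.4, 0]
    - [-1.8, 3.4, 0]
  dr:
    - [0, 0, 0]
    - [0, 0, 0]
    - [0, 0, 0]
    - [0, 0, 0]
    - [0, 0, 0]
    - [0, 0, 0]
    - [0, 0, 0]
    - [0, 0, 0]

```text
clock: 31.4
ee_pos: [0.5674, 0.0653, 0.1613]
orientation: [0.001, -3.14, 0.0]
wrist_force: [1.5, -1.3, -1.4]
grip_width: 0.0418
grasp_force: 17.9
```

Call:
drive_tool:
  linear:
    - [-1, 2, 0]
    - [-0.4, 1, 0]
    - [0, 0, 0]
    - [0, 0, 1]
    - [0, 0, 1]
    - [0, 0, 0]
    - [0, 0, 0]
    - [0, 0, 0]
  dr:
    - [0, 0, 0]
    - [0, 0, 0]
    - [0, 0, 0]
    - [0, 0, 0]
    - [0, 0, 0]
    - [0, 0, 0]
    - [0, 0, 0]
    - [0, 0, 0]

```text
clock: 32.07
ee_pos: [0.5813, 0.0924, 0.1423]
orientation: [-0.002, -3.141, 0.0]
wrist_force: [-0.4, -0.6, -0.9]
grip_width: 0.0419
grasp_force: 17.9
```

Call:
drive_tool:
  linear:
    - [-0.1, 0.1, 1.5]
    - [0, 0, 2]
    - [0, 0, 1.5]
    - [0, 0, 1.1]
    - [0, 0, 0.7]
    - [0, 0, 0.4]
    - [0, 0, 0.1]
    - [0, 0, 0]
  dr:
    - [0, 0, 0]
    - [0, 0, 0]
    - [0, 0, 0]
    - [0, 0, 0]
    - [0, 0, 0]
    - [0, 0, 0]
    - [0, 0, 0]
    - [0, 0, 0]

```text
clock: 32.73
ee_pos: [0.5831, 0.0943, 0.0701]
orientation: [-0.0, 3.141, -0.0]
wrist_force: [-0.0, 0.4, -1.2]
grip_width: 0.0417
grasp_force: 17.9
```

Call:
drive_tool:
  linear:
    - [0, 0, 0.1]
    - [0, 0, 0]
    - [0, 0, 0]
  dr:
    - [0, 0, 0]
    - [0, 0, 0]
    - [0, 0, 0]

```text
clock: 32.98
ee_pos: [0.5831, 0.0944, 0.0692]
orientation: [-0.0, 3.14, -0.0]
wrist_force: [-0.4, 0.2, -1.9]
grip_width: 0.0418
grasp_force: 17.9
```

Call:
drive_tool:
  linear:
    - [0, 0, 0.1]
    - [0, 0, 0.1]
    - [0, 0, 0.1]
    - [0, 0, 0]
    - [0, 0, 0]
  dr:
    - [0, 0, 0]
    - [0, 0, 0]
    - [0, 0, 0]
    - [0, 0, 0]
    - [0, 0, 0]

```text
clock: 33.4
ee_pos: [0.5832, 0.0944, 0.0663]
orientation: [-0.0, 3.14, 0.0]
wrist_force: [0.4, 0.8, 2.7]
grip_width: 0.042
grasp_force: 17.9
```

Call:
drive_tool:
  linear:
    - [0, 0, 0]
    - [0, 0, 0]
    - [0, 0, 0]
    - [0, 0, 0]
    - [0, 0, 0]
    - [0, 0, -1]
    - [0, 0, -2.5]
    - [0, 0, -3]
  dr:
    - [0, 0, 0]
    - [0, 0, 0]
    - [0, 0, 0]
    - [0, 0, 0]
    - [0, 0, 0]
    - [0, 0, 0]
    - [0, 0, 0]
    - [0, 0, 0]
  hand: 7.5

```text
clock: 34.07
ee_pos: [0.5809, 0.0944, 0.1298]
orientation: [0.0, -3.137, -0.0]
wrist_force: [0.7, 0.0, 1.6]
grip_width: 0.0754
grasp_force: 0.0
```

Call:
drive_tool:
  linear:
    - [0, 0, -3]
    - [0, 0, -2.9]
    - [0, 0, 0]
    - [1.26, -3.84, 0]
    - [1.26, -3.84, 0]
    - [1.26, -3.84, 0]
    - [1.26, -3.84, 0]
    - [1.26, -3.84, 0]
  dr:
    - [0, 0, 0]
    - [0, 0, 0]
    - [0, 0, 0]
    - [0, 0, 0]
    - [0, 0, 0]
    - [0, 0, 0]
    - [0, 0, 0]
    - [0, 0, 0]
  grip_force: 15

```text
clock: 34.73
ee_pos: [0.5187, -0.099, 0.1898]
orientation: [-0.001, 3.141, -0.0]
wrist_force: [0.4, 0.1, -0.1]
grip_width: 0.0751
grasp_force: 0.0
```

Call:
drive_tool:
  linear:
    - [1.26, -3.84, 0]
    - [1.26, -3.84, 0]
    - [1.26, -3.84, 0]
    - [1.26, -3.84, 0]
    - [1.26, -3.84, 0]
    - [0, 0, 0]
    - [0, 0, 0]
    - [0, 0, 0]
  dr:
    - [0, 0, 0]
    - [0, 0, 0]
    - [0, 0, 0]
    - [0, 0, 0]
    - [0, 0, 0]
    - [0, 0, 0]
    - [0, 0, 0]
    - [0, 0, 0]

```text
clock: 35.4
ee_pos: [0.4567, -0.2891, 0.1895]
orientation: [-0.0, -3.141, -0.001]
wrist_force: [0.0, 1.1, -0.9]
grip_width: 0.0753
grasp_force: 0.0
```

Call:
drive_tool:
  linear:
    - [0, 0, 1.7]
    - [0, 0, 1.7]
    - [0, 0, 1.7]
    - [0, 0, 1.7]
    - [0, 0, 1.7]
    - [0, 0, 1.6]
    - [0, 0, 1.2]
    - [0, 0, 0]
  dr:
    - [0, 0, 0]
    - [0, 0, 0]
    - [0, 0, 0]
    - [0, 0, 0]
    - [0, 0, 0]
    - [0, 0, 0]
    - [0, 0, 0]
    - [0, 0, 0]

```text
clock: 36.07
ee_pos: [0.4557, -0.2867, 0.0739]
orientation: [0.003, -3.138, -0.006]
wrist_force: [-0.5, 0.8, 0.3]
grip_width: 0.0747
grasp_force: 0.0
```

Call:
drive_tool:
  linear:
    - [0, 0, 0]
    - [0, 0, 0]
    - [0, 0, 0]
    - [0, 0, 0]
    - [0, 0, 0]
    - [0, 0, 0]
    - [0, 0, 0]
    - [0, 0, 0]
  dr:
    - [0, 0, 0]
    - [0, 0, 0]
    - [0, 0, 0]
    - [0, 0, 0]
    - [0, 0, 0]
    - [0, 0, 0]
    - [0, 0, 0]
    - [0, 0, 0]
  hand: 2

```text
clock: 36.73
ee_pos: [0.4569, -0.29, 0.077]
orientation: [-0.0, 3.141, -0.001]
wrist_force: [0.8, 0.0, 1.6]
grip_width: 0.0331
grasp_force: 15.0
```

Call:
drive_tool:
  linear:
    - [0, 0, -1]
    - [0, 0, -2.5]
    - [0, 0, -2.5]
    - [0, 0, -2.5]
    - [0, 0, -0.5]
    - [-0.7, 1.5, 0]
    - [-1.5, 3, 0]
    - [-1.5, 3, 0]
  dr:
    - [0, 0, 0]
    - [0, 0, 0]
    - [0, 0, 0]
    - [0, 0, 0]
    - [0, 0, 0]
    - [0, 0, 0]
    - [0, 0, 0]
    - [0, 0, 0]

```text
clock: 37.4
ee_pos: [0.4935, -0.2142, 0.166]
orientation: [-0.004, -3.141, -0.001]
wrist_force: [0.2, 0.6, -0.9]
grip_width: 0.0339
grasp_force: 15.0
```

Call:
drive_tool:
  linear:
    - [-1.6, 3.3, 0]
    - [-1.6, 3.3, 0]
    - [-1.6, 3.3, 0]
    - [-1.6, 3.3, 0]
    - [-1.6, 3.3, 0]
    - [-1.5, 2.8, 0]
    - [-0.7, 1.3, 0]
    - [0, 0, 0]
  dr:
    - [0, 0, 0]
    - [0, 0, 0]
    - [0, 0, 0]
    - [0, 0, 0]
    - [0, 0, 0]
    - [0, 0, 0]
    - [0, 0, 0]
    - [0, 0, 0]

```text
clock: 38.07
ee_pos: [0.596, -0.0059, 0.1656]
orientation: [0.006, -3.141, -0.001]
wrist_force: [0.0, -0.4, -0.6]
grip_width: 0.0335
grasp_force: 15.0
```

Call:
drive_tool:
  linear:
    - [0, 0, 0]
    - [0, 0, 1]
    - [0, 0, 2]
    - [0, 0, 2]
    - [0, 0, 1.3]
    - [0, 0, 0.7]
    - [0, 0, 0.4]
    - [0, 0, 0]
  dr:
    - [0, 0, 0]
    - [0, 0, 0]
    - [0, 0, 0]
    - [0, 0, 0]
    - [0, 0, 0]
    - [0, 0, 0]
    - [0, 0, 0]
    - [0, 0, 0]

```text
clock: 38.73
ee_pos: [0.5951, -0.0092, 0.0919]
orientation: [-0.001, -3.14, -0.0]
wrist_force: [0.1, -0.4, -0.9]
grip_width: 0.0333
grasp_force: 15.0
```

Call:
drive_tool:
  linear:
    - [0, 0, 0.2]
    - [0, 0, 0.2]
    - [0, 0, 0]
    - [0, 0, 0]
    - [0, 0, 0]
  dr:
    - [0, 0, 0]
    - [0, 0, 0]
    - [0, 0, 0]
    - [0, 0, 0]
    - [0, 0, 0]

```text
clock: 39.15
ee_pos: [0.596, -0.0086, 0.0891]
orientation: [-0.001, 3.141, -0.0]
wrist_force: [-0.1, 0.6, -1.3]
grip_width: 0.0336
grasp_force: 15.0
```

Need about 0.9 cm more.

Call:
drive_tool:
  linear:
    - [0, 0, 0.3]
    - [0, 0, 0.2]
    - [0, 0, 0.2]
    - [0, 0, 0.1]
    - [0, 0, 0]
    - [0, 0, 0]
  dr:
    - [0, 0, 0]
    - [0, 0, 0]
    - [0, 0, 0]
    - [0, 0, 0]
    - [0, 0, 0]
    - [0, 0, 0]

```text
clock: 39.65
ee_pos: [0.5956, -0.0086, 0.0805]
orientation: [0.0, -3.141, -0.0]
wrist_force: [-0.2, -0.4, -0.1]
grip_width: 0.0338
grasp_force: 15.0
```

Call:
drive_tool:
  linear:
    - [0, 0, 0.1]
    - [0, 0, 0]
    - [0, 0, 0]
  dr:
    - [0, 0, 0]
    - [0, 0, 0]
    - [0, 0, 0]

```text
clock: 39.9
ee_pos: [0.5961, -0.0087, 0.08]
orientation: [-0.0, 3.141, -0.0]
wrist_force: [0.3, 0.2, 1.5]
grip_width: 0.0335
grasp_force: 15.0
```

Call:
drive_tool:
  linear:
    - [0, 0, 0]
    - [0, 0, 0]
    - [0, 0, 0]
    - [0, 0, 0]
    - [0, 0, 0]
    - [0, 0, -1]
    - [0, 0, -2]
    - [0, 0, -3]
  dr:
    - [0, 0, 0]
    - [0, 0, 0]
    - [0, 0, 0]
    - [0, 0, 0]
    - [0, 0, 0]
    - [0, 0, 0]
    - [0, 0, 0]
    - [0, 0, 0]
  hand: 7.5

```text
clock: 40.57
ee_pos: [0.5936, -0.0082, 0.1381]
orientation: [0.0, -3.136, -0.002]
wrist_force: [0.3, -0.4, 0.5]
grip_width: 0.0743
grasp_force: 0.0
```

Call:
drive_tool:
  linear:
    - [0, 0, -3]
    - [0, 0, -2]
    - [0, 0, 0]
    - [0.9, -4, 0]
    - [0.9, -4, 0]
    - [0.9, -4, 0]
    - [0.9, -4, 0]
    - [0.9, -4, 0]
  dr:
    - [0, 0, 0]
    - [0, 0, 0]
    - [0, 0, 0]
    - [0, 0, 0]
    - [0, 0, 0]
    - [0, 0, 0]
    - [0, 0, 0]
    - [0, 0, 0]

```text
clock: 41.23
ee_pos: [0.5496, -0.21, 0.1889]
orientation: [0.001, -3.141, -0.001]
wrist_force: [0.5, -0.1, 0.4]
grip_width: 0.0751
grasp_force: 0.0
```

Call:
drive_tool:
  linear:
    - [0.9, -4, 0]
    - [0.9, -3, 0]
    - [0.1, -1.3, 0]
    - [0, 0, 0]
    - [0, 0, 0]
    - [0, 0, 0]
  dr:
    - [0, 0, 0]
    - [0, 0, 0]
    - [0, 0, 0]
    - [0, 0, 0]
    - [0, 0, 0]
    - [0, 0, 0]

```text
clock: 41.73
ee_pos: [0.5321, -0.2898, 0.1891]
orientation: [0.003, -3.141, -0.002]
wrist_force: [1.1, 0.2, -0.3]
grip_width: 0.0752
grasp_force: 0.0
```

Call:
drive_tool:
  linear:
    - [0, -0.1, 1.7]
    - [0, 0, 1.7]
    - [0, 0, 1.7]
    - [0, 0, 1.7]
    - [0, 0, 1.7]
    - [0, 0, 1.3]
    - [0, 0, 1]
    - [0, 0, 0]
  dr:
    - [0, 0, 0]
    - [0, 0, 0]
    - [0, 0, 0]
    - [0, 0, 0]
    - [0, 0, 0]
    - [0, 0, 0]
    - [0, 0, 0]
    - [0, 0, 0]

```text
clock: 42.4
ee_pos: [0.5308, -0.2905, 0.0792]
orientation: [0.003, -3.138, -0.004]
wrist_force: [0.0, 0.6, -0.8]
grip_width: 0.0752
grasp_force: 0.0
```

Call:
drive_tool:
  linear:
    - [0, 0, 0]
    - [0, 0, 0]
    - [0, 0, 0]
    - [0, 0, 0]
    - [0, 0, 0]
    - [0, 0, 0]
    - [0, 0, 0]
    - [0, 0, 0]
  dr:
    - [0, 0, 0]
    - [0, 0, 0]
    - [0, 0, 0]
    - [0, 0, 0]
    - [0, 0, 0]
    - [0, 0, 0]
    - [0, 0, 0]
    - [0, 0, 0]
  hand: 2

```text
clock: 43.07
ee_pos: [0.532, -0.2927, 0.0821]
orientation: [-0.0, 3.141, -0.0]
wrist_force: [0.8, 1.5, 3.5]
grip_width: 0.0375
grasp_force: 15.0
```

Call:
drive_tool:
  linear:
    - [0, 0, -1]
    - [0, 0, -2.5]
    - [0, 0, -2.5]
    - [0, 0, -2.5]
    - [0, 0, -0.5]
    - [0, 1.5, 0]
    - [0, 3, 0]
    - [0, 3.5, 0]
  dr:
    - [0, 0, 0]
    - [0, 0, 0]
    - [0, 0, 0]
    - [0, 0, 0]
    - [0, 0, 0]
    - [0, 0, 0]
    - [0, 0, 0]
    - [0, 0, 0]

```text
clock: 43.73
ee_pos: [0.5305, -0.2118, 0.1697]
orientation: [-0.004, -3.139, -0.002]
wrist_force: [0.9, 0.4, -1.4]
grip_width: 0.0376
grasp_force: 15.0
```

Call:
drive_tool:
  linear:
    - [-0.1, 3.5, 0]
    - [-0.1, 3.5, 0]
    - [-0.1, 3.5, 0]
    - [-0.1, 3.5, 0]
    - [-0.1, 3.5, 0]
    - [-0.1, 3.5, 0]
    - [0, 2.5, 0]
    - [0, 1.4, 0]
  dr:
    - [0, 0, 0]
    - [0, 0, 0]
    - [0, 0, 0]
    - [0, 0, 0]
    - [0, 0, 0]
    - [0, 0, 0]
    - [0, 0, 0]
    - [0, 0, 0]

```text
clock: 44.4
ee_pos: [0.5355, 0.0403, 0.1694]
orientation: [0.005, -3.138, -0.003]
wrist_force: [-0.3, 0.9, -1.2]
grip_width: 0.0377
grasp_force: 15.0
```

Call:
drive_tool:
  linear:
    - [0, 0, 0]
    - [0, 0, 1]
    - [0, 0, 2]
    - [0, 0, 2]
    - [0, 0, 1.3]
    - [0, 0, 0.7]
    - [0, 0, 0.4]
    - [0, 0, 0]
  dr:
    - [0, 0, 0]
    - [0, 0, 0]
    - [0, 0, 0]
    - [0, 0, 0]
    - [0, 0, 0]
    - [0, 0, 0]
    - [0, 0, 0]
    - [0, 0, 0]

```text
clock: 45.07
ee_pos: [0.5368, 0.0359, 0.0963]
orientation: [-0.001, -3.139, -0.0]
wrist_force: [-0.3, 1.2, -1.0]
grip_width: 0.0377
grasp_force: 15.0
```

Call:
drive_tool:
  linear:
    - [0, 0, 0.2]
    - [0, 0, 0.2]
    - [0, 0, 0]
    - [0, 0, 0]
    - [0, 0, 0]
  dr:
    - [0, 0, 0]
    - [0, 0, 0]
    - [0, 0, 0]
    - [0, 0, 0]
    - [0, 0, 0]

```text
clock: 45.48
ee_pos: [0.538, 0.0364, 0.094]
orientation: [-0.0, 3.141, -0.0]
wrist_force: [0.2, -0.7, -0.7]
grip_width: 0.0376
grasp_force: 15.0
```

Call:
drive_tool:
  linear:
    - [0, 0, 0.3]
    - [0, 0, 0.2]
    - [0, 0, 0.2]
    - [0, 0, 0.1]
    - [0, 0, 0]
    - [0, 0, 0]
  dr:
    - [0, 0, 0]
    - [0, 0, 0]
    - [0, 0, 0]
    - [0, 0, 0]
    - [0, 0, 0]
    - [0, 0, 0]

```text
clock: 45.98
ee_pos: [0.5376, 0.0364, 0.0855]
orientation: [0.0, -3.141, 0.0]
wrist_force: [-1.0, 1.0, -1.8]
grip_width: 0.038
grasp_force: 15.0
```

Call:
drive_tool:
  linear:
    - [0, 0, 0.1]
    - [0, 0, 0]
    - [0, 0, 0]
  dr:
    - [0, 0, 0]
    - [0, 0, 0]
    - [0, 0, 0]

```text
clock: 46.23
ee_pos: [0.538, 0.0364, 0.085]
orientation: [-0.0, 3.141, -0.0]
wrist_force: [-0.8, -0.2, 2.4]
grip_width: 0.0374
grasp_force: 15.0
```

Contact; release, rise, and go to the viewing pose used for the start picture.

Call:
drive_tool:
  linear:
    - [0, 0, 0]
    - [0, 0, 0]
    - [0, 0, 0]
    - [0, 0, 0]
    - [0, 0, 0]
    - [0, 0, -1]
    - [0, 0, -2]
    - [0, 0, -3]
  dr:
    - [0, 0, 0]
    - [0, 0, 0]
    - [0, 0, 0]
    - [0, 0, 0]
    - [0, 0, 0]
    - [0, 0, 0]
    - [0, 0, 0]
    - [0, 0, 0]
  hand: 7.5

```text
clock: 46.9
ee_pos: [0.5355, 0.0366, 0.1433]
orientation: [0.0, -3.136, -0.001]
wrist_force: [1.0, 0.8, 0.6]
grip_width: 0.0748
grasp_force: 0.0
```

Call:
drive_tool:
  linear:
    - [0, 0, -3.5]
    - [0, 0, -3.5]
    - [0, 0, -3.5]
    - [0, 0, -3.5]
    - [-2, 0, -3.5]
    - [-2, -0.2, -3.5]
    - [-2, -0.2, -3]
    - [-2, 0, 0]
  dr:
    - [0, 0, 0]
    - [0, 0, 0]
    - [0, 0, 0]
    - [0, 0, 0]
    - [0, 0, 0]
    - [0, 0, 0]
    - [0, 0, 0]
    - [0, 0, 0]

```text
clock: 47.57
ee_pos: [0.6202, 0.0319, 0.394]
orientation: [-0.0, 3.128, -0.003]
wrist_force: [0.6, 0.3, 2.0]
grip_width: 0.0747
grasp_force: 0.0
```

Call:
drive_tool:
  linear:
    - [0, 0, 0]
    - [0, 0, 0]
    - [0, 0, 0]
    - [0, 0, 0]
  dr:
    - [0, 0, 0]
    - [0, 0, 0]
    - [0, 0, 0]
    - [0, 0, 0]

```text
clock: 47.9
ee_pos: [0.6165, 0.0326, 0.3839]
orientation: [0.0, -3.14, -0.0]
wrist_force: [0.1, 0.8, 0.2]
grip_width: 0.0751
grasp_force: 0.0
```

```bash
python3 - <<'E'
from h import *
K,T=cam("wrist"); p,d=cams.camera("wrist"); np.savez("pics/w8.npz",K=K,T=T,d=d,p=p)
print(T[:3,3])
for h in (.146,.052): print(h, (proj(K,T,[[.5357,.0371,.146],[.5811,.0943,.128],[.5911,-.0071,.14],[.447,.302,.072]])-[120,40])*2.6667)
cv2.imwrite("pics/w8v.png",cv2.resize(p[40:265,120:420],(800,600),interpolation=cv2.INTER_CUBIC))
E
```

```text
[0.5507 0.0324 0.5545]
0.146 [[370.5813 214.8407]
 [467.6368 296.3916]
 [292.9926 315.5077]
 [798.2664  70.6274]]
0.052 [[370.5813 214.8407]
 [467.6368 296.3916]
 [292.9926 315.5077]
 [798.2664  70.6274]]
```

View pics/w8v.png

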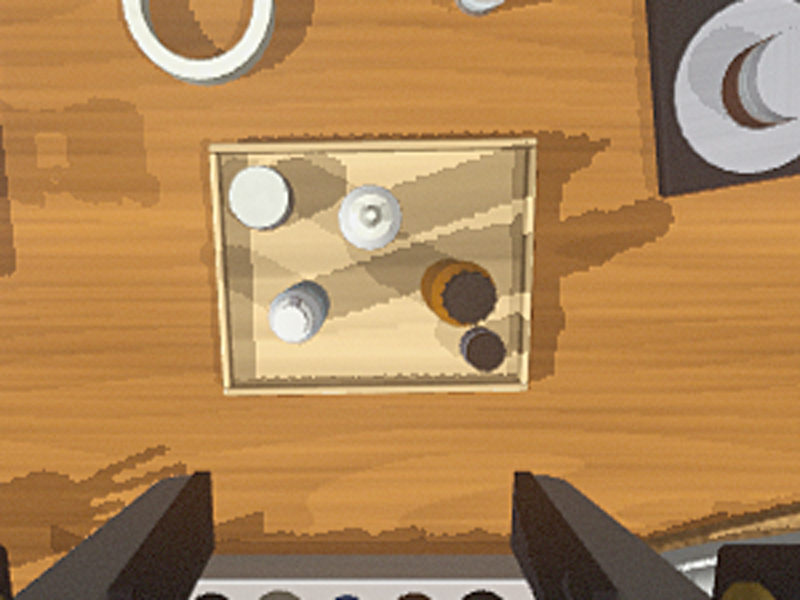

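The nozzle (372,215), amber cap (468,296), spray head (294,316) and both pots are where they began, within a pixel or two, and the jar stands on the pan. Handing in.

```bash
python3 -c "
from rig import manip
print(manip.finish_job())"
```

```text
the job is handed in; nothing more can be done
None
```

The job is handed in (no verdict came back): the jar stands in the middle of the scale's pan, the three tall bottles are upright within a couple of millimetres of their starting spots by the last wrist picture, the pots have not moved, and it took about 48 s of the 147 s allowed.

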